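# Square an instrument-box lid in the drilling fixture and bolt it in

## Task

The black box lid lies askew on the aluminium drilling fixture. Without lifting it, slide it slowly along so that its notched corner bears on the brass peg, then push on the opposite corner to turn it about the peg until its long edge comes up against the tip of the stop screw in the red block, and keep it pressed home there with about 13 N for about half a second (it marks easily: never push on it with more than 25 N). Then slide the bolt by its black knob all the way across the lid's end to lock it in, and leave the plugs, sockets, screwdriver, oil bottle and screw tray where they are.

Things in the scene. Friction and masses are not known exactly. Their poses are not given: they have to be found in the camera images.
- fixture: aluminium fixture board fixed on the table, 270 x 290 mm (x, y), 12 mm thick. Origin on the table under the centre of the lid's home place; top 12 mm above it. x points from the red stop to the peg's side (away from the robot), y from the peg end to the bolt end, z up. Tallest on it: the bolt's knob, 61 mm above the table. Two plugs stand on it
- peg: brass peg fixed on the fixture at (41, -61) mm: 14 mm diameter, 31 mm high. Origin at the centre of its foot, on the board's top. Rigid: a lid slid into it faster than about 15 mm/s gives a knock of 20 N or more
- stop: red block with a stop screw (steel, 10 mm diameter, along fixture x, axis 8 mm above the board), fixed on the fixture at (-50, 40) mm; the lid's long edge bears on the screw's tip. The screw is set anew each time, its tip 0 to 8 mm to +x of this origin; the setting is not measured: find it by feel. Block 20 x 25 x 17.5 mm, its face 12 mm to -x of the origin
- lid: loose rigid black lid 140 (y) x 100 (x) x 14 mm, 0.36 to 0.65 kg, smooth (friction 0.16 to 0.24 on all it touches), flat on the board. Origin at its underside at the pivot point: where the peg's axis is when both notch faces bear on the peg. In its frame it spans x -91 to 9, y -9 to 131 mm, less a 16 mm square notch (x > -7, y < 7). Home: origin at the peg's axis
- lid_center (a point): middle of the lid, half-way up. The lid starts turned clockwise from above by 0.24 to 0.38 rad from the fixture's axes, its notch up to 14 mm short of the peg (the lid is off to +y), so it is slid to its -y and then turned anticlockwise. Home against the stop screw it is parallel to the fixture (screw at 0 mm) or up to 0.08 rad short of it (screw at 8 mm)
- lid_end (a point): where to push to turn the lid: on its end face (lid y = 131 mm), 13 mm from the corner opposite the notch, half-way up (7 mm above the board). Push along the lid's -y while travelling with the corner on its arc about the peg; turning takes 1 to 3 N, and once home the force rises steeply (rigid contact), the stop taking 0.4 to 1 times the push
- lid_corner (a point): the lid's corner opposite the notch, half-way up, at (-91, 131) mm in the lid's frame
- bolt (a joint): travel of the slide bolt, m: 0 drawn back, 0.05 fully shot (end stop); starts at 0 to 0.008. Its bar, 14 mm wide, slides to the fixture's +x with 1.5 N of friction and stays where left. It clears the lid's end by 2 mm or more when the lid is home; otherwise it fouls the lid's corner and drives it askew again
- bolt_knob (a point): middle of the bolt's black upright knob, 20 mm diameter, 26 mm high (34.5 to 60.5 mm above the table), on a 10 mm neck; it moves with the bolt; drawn back it is at (-135, 86) mm in the fixture. Push it to +x from its -x side or pinch it from above
- plug_a: metal plug to leave alone, standing on the board's far edge, near the peg: 16 mm diameter, 24 mm high, origin at its foot
- plug_b: metal plug to leave alone, standing on the board's near edge: 16 mm diameter, 24 mm high, origin at its foot
- socket_red: red socket to leave alone, on the table: 20 mm diameter, 40 mm high, origin at its foot
- socket_grey: grey socket to leave alone, on the table: 20 mm diameter, 40 mm high, origin at its foot
- driver: screwdriver to leave alone, on the table, 160 mm long along its x
- oil: small oil bottle to leave alone, 40 mm diameter, 90 mm high, origin at its foot
- screw_tray: orange screw tray to leave alone, 90 x 130 x 28 mm, origin under its centre
Things that resemble listed ones, but are neither listed nor needed, are in the scene too. There is more than one size of the lid; the one meant has the size given above.

How it is judged:
By the outcome, as a careful person would: the job done as asked, in the order asked, and still so for the second after the job is handed in, with the robot touching nothing.
It also fails if it takes over 67 s, if anything falls off the work surface, if the arm or the gripper's body presses on something with over 40 N, if the wrist force passes 120 N, or if a joint passes its speed limit or range.

## Robot

A 6-joint arm with a two-finger parallel gripper is mounted at the origin on the work surface. World frame = base frame: x ahead of the robot, y to its left, z up, the work surface at z = 0. Lengths are in m, angles in degrees, forces in N, time in s.
With the tool pointing down it reaches from about 0.275 to 0.975 m from the base axis. Payload 8.4 kg.
Tool frame: the origin (TCP) lies at the very end of the fingers, on their centre line; the grasp point (between the pads) lies 19 mm behind it (r.hold_point_z is the distance from the TCP to the grasp point, in m); z points along the fingers, y is the direction in which the jaws open and shut (so a half turn about z gives the same grasp; the last joint's range is limited). The gripper opens to 92 mm and grips with 3 to 60 N. Pads are 20 mm wide; open, the fingers measure 128 mm over their backs; the gripper's body (75 mm by 189 mm) begins 69 mm behind the grasp point.
Start: joints at [71.597, 20.225, 93.587, -0, 66.188, -0.138], TCP at [0.196, 0.594, 0.215] pointing down, gripper open.
Joint ranges: [-150.9, 150.9], [-52.94, 120.26], [3.33, 152.33], [-74.26, 254.26], [0, 154.13], [-172.89, 172.89]. Speed limits (degrees/s): [127.2, 127.2, 159.86, 180, 180, 180].

## Interface

Orientations are given as a 3x3 rotation matrix whose columns are the frame's x, y, z axes.
In Python, from station import r gives the robot as it stands.
- The arm moves only by the tool step_arm, never from a script. Its argument "targets" is a list of rows, each an object with "delta_pos": the shift along the tool's x, y, z in cm, a list of three; "twist": the turn about the tool's z in degrees; "grip": the opening, from -1 (shut) to 1 (fully open). In form: [{"delta_pos": [x, y, z], "twist": twist, "grip": grip}, ...]. A call has 1 to 12 rows; each row is the pose to reach, as a shift and turn from the pose commanded when the call began, along the tool's axes at that moment; what a row does not reach only later rows make up. A row lasts 1/8 s, in which the tool goes at most 62.5 mm and 10.7 degrees, less where a joint would pass 70% of its speed; a pose out of reach is approached as far as the arm can. A call with a gripper value outside its range is refused whole. The fingers move at their own pace and stop on an object; "squeeze" is the grip in N (left out, the last holds). Time passes only in rows, so rows that repeat a pose let the fingers close. It gives the time, the measured TCP pose, the force and the opening at its end, in the units of the state.
- r.get_obs(): the state, without advancing time (a new reading comes with each control period).
- r.read_camera(name): name is "scene" or "top" or "wrist"; returns a dict with "pixels" (480x640x3 uint8, red, green, blue), "depth" (480x640 float32, m along the optical axis (not along the pixel's ray), 0 where there is no reading), "intrinsics" (3x3 intrinsics, pixels), "R" (3x3) and "t" (3): a world point X has camera coordinates R X + t. Camera axes: x right, y down, z forward; pixel columns grow to the right and rows downward; lengths in m; the calibration is good to about 2 mm. A picture is of the moment at which its call begins.
- r.hand_in(): hands the job in, once; it reports no verdict.
Trained networks look in the newest picture that a camera, given by its name, has taken for a name from the list of things; names that differ only in an ending like _2 or _b are one class to them, and where a whole thing is asked for, a point or a joint stands for the part that bears it (a point fixed in the world has none). Each returns a list of dicts, best first, with "confidence" (0 to 1); they miss things now and then, are a little off and sometimes report something else, mostly with a low value. They report only what shows in the picture. A call takes as long as a camera call. They do not tell look-alikes from the thing itself.
- r.spot_in(camera, name): "extent" ([left, top, right, bottom] in pixels, round what is visible of it).
- r.outline_of(camera, name): "mask" (480x640 bool, what is visible of it) and "extent" ([left, top, right, bottom] in pixels, round what is visible of it).
The state is a dict: "t": time; "q": joint angles; "joint_vel": joint speeds; "joint_torque": joint torques, N m; "tool_pos": TCP position; "eef_rot": TCP orientation; "contact_force": force on the tool from outside, world axes, zero at the start; "ft_torque": the same for the moment, N m; "finger_gap": finger opening in m.
Only numpy, scipy, OpenCV 4.12 (cv2) and the standard library are available. Lean on these libraries where they do the work, as an engineer would, in place of code of your own. Each camera call takes 0.05 s, during which the arm holds its last target. There are 200 camera calls.

## Working session

There is one attempt and no reset: what is moved stays moved. The work goes in short steps, Python scripts to look and compute and a tool call to move; the robot and the scene stay as the last step left them, time stands still between calls to the robot, and variables do not carry over. Pictures are saved under pics/ and viewed, about 8 in all and at most 12, crops included, and the job is handed in when it is done.

Besides the shell and the picture viewer there is one more tool, called after ">>>" as name(argument=value, ...) on one line, values as JSON. step_arm: Moves the arm, as the interface text tells. Its arguments: {"type":"object","properties":{"targets":{"type":"array","items":{"type":"object","properties":{"delta_pos":{"type":"array","items":{"type":"number"}},"twist":{"type":"number"},"grip":{"type":"number"}}}},"squeeze":{"type":"number"}},"required":["targets"]}

```bash
ls; mkdir -p pics; python3 - <<'E'
from station import r
import cv2,numpy as np
o=r.get_obs();print({k:np.round(v,3).tolist() for k,v in o.items()}, r.hold_point_z)
for c in ["top","scene"]:
    d=r.read_camera(c);cv2.imwrite(f"pics/{c}0.png",d["pixels"][:,:,::-1])
    np.savez(f"{c}0.npz",**d)
    for n in ["fixture","peg","stop","lid","bolt","bolt_knob","plug_a","oil"]:
        for k in r.spot_in(c,n)[:3]:print(c,n,np.round(k["extent"]),round(k["confidence"],2))
E
```

```text
pics
{'t': 0.0, 'q': [71.597, 20.263, 93.629, 0.0, 66.188, -0.139], 'joint_vel': [-0.063, -0.158, 0.013, -0.009, 0.009, -0.143], 'joint_torque': [0.001, -59.385, -33.421, 0.07, 0.024, -0.0], 'tool_pos': [0.196, 0.593, 0.214], 'eef_rot': [[-0.95, 0.313, -0.0], [0.313, 0.95, -0.001], [0.0, -0.001, -1.0]], 'contact_force': [0.12, 0.8, -0.055], 'ft_torque': [0.022, 0.056, -0.089], 'finger_gap': 0.092} 0.0187
top fixture [238. 134. 387. 268.] 0.79
top peg [324. 240. 334. 253.] 0.18
top stop [294. 213. 305. 236.] 0.69
top stop [237. 134. 386. 266.] 0.62
top lid [279. 147. 348. 214.] 0.88
top lid [395. 324. 474. 419.] 0.79
top lid [164. 303. 264. 409.] 0.73
top bolt [268. 220. 282. 256.] 0.61
top bolt_knob [270. 216. 282. 258.] 0.6
top plug_a [364. 153. 372. 160.] 0.59
top plug_a [487. 279. 513. 298.] 0.47
top plug_a [275. 146. 349. 214.] 0.24
top oil [488. 280. 515. 298.] 0.71
top oil [277. 146. 349. 215.] 0.54
scene stop [332. 254. 345. 274.] 0.44
scene lid [395. 160. 479. 236.] 0.86
scene lid [282. 267. 350. 330.] 0.58
scene lid [225. 116. 307. 178.] 0.56
scene bolt [456. 340. 515. 411.] 0.57
scene bolt [352. 241. 372. 278.] 0.55
scene bolt [312. 239. 323. 247.] 0.54
scene bolt_knob [356. 240. 372. 275.] 0.7
scene plug_a [249. 298. 253. 308.] 0.42
scene oil [175. 153. 198. 188.] 0.94
```

View pics/top0.png

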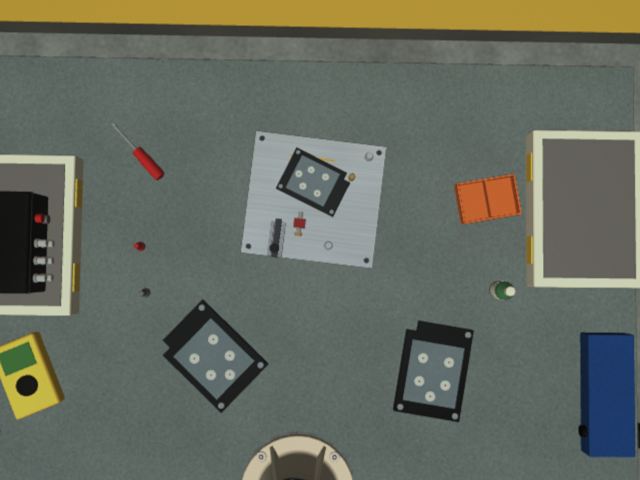

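View pics/scene0.png

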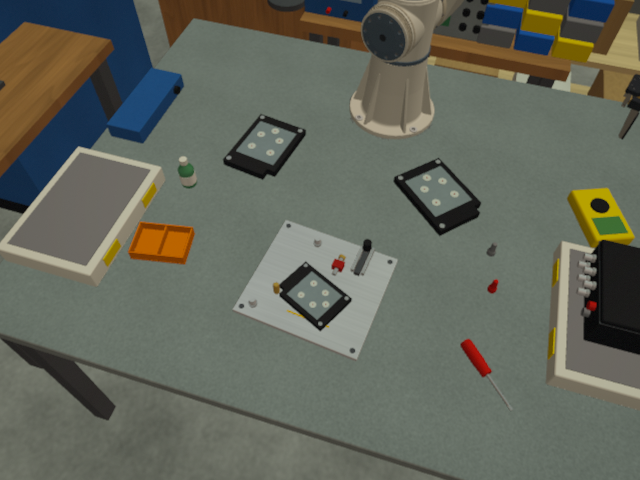

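The top view shows the fixture at about (314,200). The 140 mm lid is on it at (313,181), the brass peg at (351,177), the red stop at (300,222) and the bolt with its knob at (275,245). The two larger lids are look-alikes.

```bash
cat > h.py <<'E'
import numpy as np,cv2
def ray(d,px,z):
    K,R,t=d["intrinsics"],d["R"],d["t"]
    px=np.atleast_2d(np.asarray(px,float))
    v=np.c_[px,np.ones(len(px))]@np.linalg.inv(K).T@R   # R^T k
    c=-R.T@t
    return c+v*((z-c[2])/v[:,2])[:,None]
E
python3 - <<'E'
import numpy as np,cv2
from h import ray
d=dict(np.load("top0.npz")); im=d["pixels"].astype(int)
hsv=cv2.cvtColor(d["pixels"],cv2.COLOR_RGB2HSV)
print("cam",-d["R"].T@d["t"])
roi=np.zeros((480,640),bool);roi[125:275,230:395]=1
# board: bright low-sat
b=((hsv[...,2]>140)&(hsv[...,1]<60)&roi).astype(np.uint8)
cs,_=cv2.findContours(b,0,2);c=max(cs,key=cv2.contourArea)
h=cv2.convexHull(c)[:,0];w=ray(d,h,.012)[:,:2]
rect=cv2.minAreaRect((w*1000).astype(np.float32));print("board",rect,cv2.boxPoints(rect))
lm=(hsv[...,2]<60)&roi; 
n,l,s,ce=cv2.connectedComponentsWithStats(lm.astype(np.uint8))
for i in range(1,n):
    if s[i,4]>8:print("dark",s[i],ce[i],ray(d,ce[i],.026))
i=max(range(1,n),key=lambda i:s[i,4])
ys,xs=np.where(l==i);hh=cv2.convexHull(np.c_[xs,ys].astype(np.int32))[:,0]
print("lid",cv2.minAreaRect((ray(d,hh,.026)[:,:2]*1000).astype(np.float32)))
red=(hsv[...,1]>150)&((hsv[...,0]<6)|(hsv[...,0]>174))&roi
ys,xs=np.where(red);print("red",xs.mean(),ys.mean(),ray(d,[xs.mean(),ys.mean()],.0295))
br=(hsv[...,1]>110)&(hsv[...,0]>10)&(hsv[...,0]<28)&roi
n,l,s,ce=cv2.connectedComponentsWithStats(br.astype(np.uint8))
for i in range(1,n):
    if s[i,4]>8:print("brass",s[i],ce[i],ray(d,ce[i],.043))
cv2.imwrite("pics/topcrop.png",cv2.resize(d["pixels"][125:275,230:395,::-1],None,fx=4.5,fy=4,interpolation=3))
E
```

```text
cam [ 0.48815887 -0.0289822   1.35317799]
board ((637.0144653320312, -27.2216796875), (287.981689453125, 270.0096130371094), 83.81314849853516) [[ 487.2779  -155.82425]
 [ 755.7149  -184.92352]
 [ 786.75104  101.38089]
 [ 518.314    130.48016]]
dark [ 277  148   72   68 1077] [316.09470752 183.92571959] [[ 0.66832851 -0.03275337  0.026     ]]
dark [277 220   4   7  13] [279.15384615 222.61538462] [[0.58278419 0.04621193 0.026     ]]
dark [270 229  10  28  99] [274.8989899  245.80808081] [[0.53234643 0.05460596 0.026     ]]
lid ((673.197265625, -29.07592010498047), (137.1857452392578, 97.86074829101562), 64.17506408691406)
red 299.09090909090907 222.64935064935065 [[0.58306919 0.00292595 0.0295    ]]
brass [320 159  14   2  19] [325.89473684 159.52631579] [[ 0.71915434 -0.05310364  0.043     ]]
brass [349 174   6   7  27] [351.2962963  176.77777778] [[ 0.68265342 -0.1082701   0.043     ]]
brass [295 233   6   2  12] [297.5 233.5] [[0.55877988 0.00566462 0.043     ]]
```

>>> step_arm(targets=[{"delta_pos": [-10.9, -6.1, -0.6], "twist": 1.3, "grip": -1}, {"delta_pos": [-21.7, -12.3, -1.2], "twist": 2.5, "grip": -1}, {"delta_pos": [-32.6, -18.4, -1.8], "twist": 3.8, "grip": -1}, {"delta_pos": [-38, -21.5, -2.4], "twist": 5, "grip": -1}, {"delta_pos": [-43.5, -24.6, -3], "twist": 6, "grip": -1}, {"delta_pos": [-49, -27.7, -3.5], "twist": 7, "grip": -1}, {"delta_pos": [-54.3, -30.7, -3.5], "twist": 7.6, "grip": -1}, {"delta_pos": [-60, -33.8, -3.5], "twist": 7.6, "grip": -1}, {"delta_pos": [-65.2, -36.8, -3.5], "twist": 7.6, "grip": -1}, {"delta_pos": [-65.2, -36.8, -3.5], "twist": 7.6, "grip": -1}, {"delta_pos": [-65.2, -36.8, -3.5], "twist": 7.6, "grip": -1}])

```text
t: 2.28
tool_pos: [0.6592, 0.0839, 0.2479]
eef_rot: [[-0.9, 0.436, 0.0], [0.436, 0.9, 0.0], [-0.0, 0.0, -1.0]]
contact_force: [0.4, 0.3, 0.3]
finger_gap: 0.0003
```

```bash
python3 - <<'E'
from station import r
import cv2,numpy as np
d=r.read_camera("wrist");cv2.imwrite("pics/w1.png",d["pixels"][:,:,::-1]);np.savez("w1.npz",**d)
o=r.get_obs();print({k:np.round(v,4).tolist() for k,v in o.items() if k not in("q","joint_vel","joint_torque")})
print(-d["R"].T@d["t"])
E
```

```text
{'t': 2.325, 'tool_pos': [0.6636, 0.0782, 0.248], 'eef_rot': [[-0.8988, 0.4384, 0.0038], [0.4384, 0.8988, -0.003], [-0.0047, -0.001, -1.0]], 'contact_force': [1.4698, -3.104, -0.5786], 'ft_torque': [-0.1246, -0.0107, -0.0225], 'finger_gap': 0.0003}
[0.58367428 0.11935504 0.41806602]
```

View pics/w1.png

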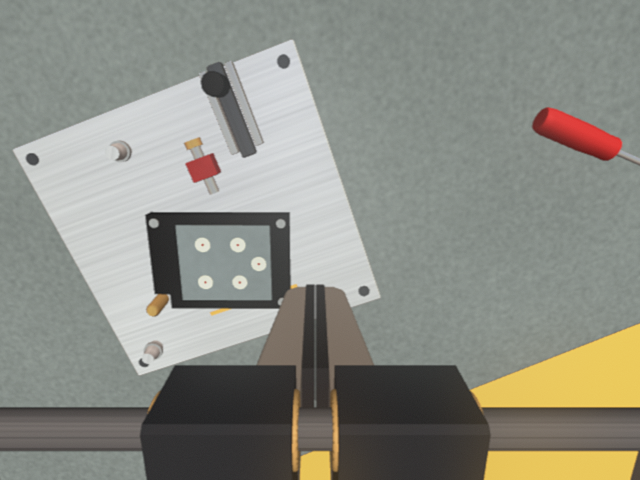

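The wrist view shows the lid at x 147–290, y 212–308, with its notch at bottom left by the brass peg (157,305). It also shows the red stop and screw (203,167), the bolt (235,110) with its knob at (215,82), and the plugs at (120,150) and (152,350).

```bash
python3 - <<'E'
import numpy as np,cv2
from h import ray
from station import r
d=dict(np.load("w1.npz"))
hsv=cv2.cvtColor(d["pixels"],cv2.COLOR_RGB2HSV);g=hsv[...,2]
# board
b=((g>150)&(hsv[...,1]<40)).astype(np.uint8);b[280:,170:]=0;b=cv2.morphologyEx(b,2,np.ones((3,3)))
cs,_=cv2.findContours(b,0,1);c=max(cs,key=cv2.contourArea)
h=cv2.convexHull(c)[:,0];p=cv2.approxPolyDP(h,8,True)[:,0]
print("board px",p.tolist(),np.round(ray(d,p,.012)[:,:2]*1000,1).tolist())
# lid edges: line fits on dark mask
m=(g<70).astype(np.uint8)
def edge(pts,z,axis,lo,hi,rng,first):
    P=[]
    for k in range(lo,hi):
        s=g[rng[0]:rng[1],k].astype(int) if axis=='h' else g[k,rng[0]:rng[1]].astype(int)
        gr=np.diff(s); i=np.argmin(gr) if first else np.argmax(gr)
        j=rng[0]+i+.5
        P.append((k,j) if axis=='h' else (j,k))
    P=ray(d,P,z)[:,:2]*1000
    vx,vy,x0,y0=cv2.fitLine(P.astype(np.float32),cv2.DIST_HUBER,0,.01,.01).ravel()
    res=np.abs((P-[x0,y0])@[-vy,vx]);print(pts,np.round([x0,y0],1),"ang",round(np.degrees(np.arctan2(vy,vx)),2),"res",round(np.median(res),2))
edge("lid -x edge",.026,'h',165,270,(200,222),True)
edge("lid +x edge",.026,'h',185,265,(297,316),False)
edge("lid +y end",.026,'v',230,280,(282,300),False)
edge("lid -y end",.026,'v',230,280,(138,160),True)
for n,z in [("peg",.043),("bolt_knob",.0605),("stop",.03)]:
    for k in r.spot_in("wrist",n)[:2]:
        e=np.array(k["extent"]);cc=(e[:2]+e[2:])/2;print(n,round(k["confidence"],2),e.round(),np.round(ray(d,cc,z)*1000,1))
br=((hsv[...,1]>110)&(hsv[...,0]>10)&(hsv[...,0]<28)).astype(np.uint8);br[:280]=0;br[:,180:]=0
ys,xs=np.where(br);print("peg px",xs.min(),xs.max(),ys.min(),ys.max());
cv2.imwrite("pics/w1c.png",cv2.resize(d["pixels"][130:330,130:310,::-1],None,fx=3,fy=3,interpolation=2))
print(np.round(r.get_obs()["tool_pos"],4))
E
```

```text
board px [[292, 39], [346, 154], [374, 279], [138, 374], [13, 149]] [[518.3, 128.6], [631.3, 130.0], [762.6, 102.6], [752.6, -186.2], [487.5, -156.5]]
lid -x edge [624.9  -6.4] ang 64.18 res 0.0
lid +x edge [718.4 -50.4] ang 63.03 res 0.21
lid +y end [689.9  40.1] ang -26.84 res 0.0
lid -y end [634.3 -88.8] ang -25.9 res 0.25
peg 0.6 [145. 296. 168. 317.] [[ 681.3 -103.2   43. ]]
bolt_knob 0.57 [198.  66. 254. 154.] [[550.2  54.3  60.5]]
bolt_knob 0.32 [ 13.  38. 380. 376.] [[610.1  -9.1  60.5]]
stop 0.89 [184. 139. 221. 194.] [[581.4   4.3  30. ]]
peg px 147 167 294 410
[0.658  0.0848 0.2472]
```

View pics/w1c.png

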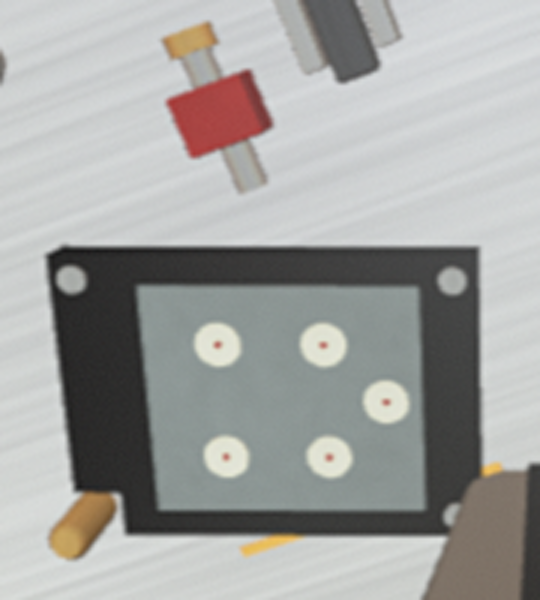

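>>> step_arm(targets=[{"delta_pos": [-3, 0.1, 3], "twist": 0, "grip": -1}, {"delta_pos": [-6.25, 0.3, 7], "twist": 0, "grip": -1}, {"delta_pos": [-6.25, 0.3, 11], "twist": 0, "grip": -1}, {"delta_pos": [-6.25, 0.3, 15], "twist": 0, "grip": -1}, {"delta_pos": [-6.25, 0.3, 18], "twist": 0, "grip": -1}, {"delta_pos": [-6.25, 0.3, 20.5], "twist": 0, "grip": -1}, {"delta_pos": [-6.25, 0.3, 22], "twist": 0, "grip": -1}, {"delta_pos": [-6.25, 0.3, 22.8], "twist": 0, "grip": -1}, {"delta_pos": [-6.25, 0.3, 23], "twist": 0, "grip": -1}, {"delta_pos": [-6.25, 0.3, 23], "twist": 0, "grip": -1}, {"delta_pos": [-6.25, 0.3, 23], "twist": 0, "grip": -1}])

```text
t: 3.85
tool_pos: [0.716, 0.061, 0.0185]
eef_rot: [[-0.9, 0.436, 0.001], [0.436, 0.9, 0.0], [-0.001, 0.001, -1.0]]
contact_force: [1.6, -0.4, -0.1]
finger_gap: -0.0002
```

```bash
python3 - <<'E'
from station import r
import cv2,numpy as np
from h import ray
w=dict(np.load("w1.npz"));print("pegtop",ray(w,[153.3,311],.043),"knobtop",ray(w,[215,80],.0605))
d=r.read_camera("wrist");cv2.imwrite("pics/w2.png",d["pixels"][:,:,::-1]);np.savez("w2.npz",**d)
o=r.get_obs();print({k:np.round(v,4).tolist() for k,v in o.items() if k not in("q","joint_vel","joint_torque")})
E
```

```text
pegtop [[ 0.68437196 -0.10885988  0.043     ]] knobtop [[0.52595946 0.05781866 0.0605    ]]
{'t': 3.9, 'tool_pos': [0.7159, 0.061, 0.0184], 'eef_rot': [[-0.8997, 0.4364, 0.0011], [0.4364, 0.8997, 0.0001], [-0.0009, 0.0006, -1.0]], 'contact_force': [-0.4213, -0.087, -0.2205], 'ft_torque': [-0.0595, -0.0124, 0.0366], 'finger_gap': 0.0006}
```

View pics/w2.png

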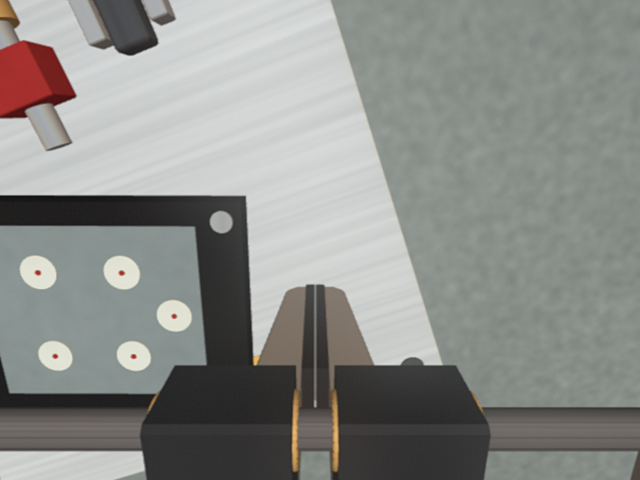

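The fingers are beside the lid's end face: the lid's edge is at column 250 and the finger at column 285, so the gap is about 15 mm. I'll approach slowly.

>>> step_arm(targets=[{"delta_pos": [0, -0.3, 0], "twist": 0, "grip": -1}, {"delta_pos": [0, -0.6, 0], "twist": 0, "grip": -1}, {"delta_pos": [0, -0.8, 0], "twist": 0, "grip": -1}, {"delta_pos": [0, -0.9, 0], "twist": 0, "grip": -1}, {"delta_pos": [0, -1.0, 0], "twist": 0, "grip": -1}, {"delta_pos": [0, -1.1, 0], "twist": 0, "grip": -1}, {"delta_pos": [0, -1.2, 0], "twist": 0, "grip": -1}, {"delta_pos": [0, -1.3, 0], "twist": 0, "grip": -1}, {"delta_pos": [0, -1.4, 0], "twist": 0, "grip": -1}])

```text
t: 5.03
tool_pos: [0.7094, 0.0484, 0.0177]
eef_rot: [[-0.9, 0.436, 0.0], [0.436, 0.9, -0.0], [-0.0, 0.0, -1.0]]
contact_force: [-0.0, -0.4, -0.5]
finger_gap: 0.0003
```

>>> step_arm(targets=[{"delta_pos": [0, -0.1, 0], "twist": 0, "grip": -1}, {"delta_pos": [0, -0.2, 0], "twist": 0, "grip": -1}, {"delta_pos": [0, -0.3, 0], "twist": 0, "grip": -1}])

```text
t: 5.4
tool_pos: [0.7082, 0.0459, 0.0177]
eef_rot: [[-0.9, 0.436, 0.0], [0.436, 0.9, 0.0], [-0.0, 0.0, -1.0]]
contact_force: [0.8, 1.5, -0.4]
finger_gap: 0.0005
```

>>> step_arm(targets=[{"delta_pos": [0, -0.1, 0], "twist": 0, "grip": -1}, {"delta_pos": [0, -0.2, 0], "twist": 0, "grip": -1}])

```text
t: 5.65
tool_pos: [0.7073, 0.044, 0.0177]
eef_rot: [[-0.9, 0.436, 0.0], [0.436, 0.9, 0.0], [-0.0, 0.0, -1.0]]
contact_force: [1.2, 1.4, -1.1]
finger_gap: 0.0007
```

>>> step_arm(targets=[{"delta_pos": [0, -0.1, 0], "twist": 0, "grip": -1}, {"delta_pos": [0, -0.2, 0], "twist": 0, "grip": -1}])

```text
t: 5.9
tool_pos: [0.7063, 0.0421, 0.0177]
eef_rot: [[-0.9, 0.436, 0.0], [0.436, 0.9, 0.0], [-0.0, 0.0, -1.0]]
contact_force: [0.7, 0.9, -0.4]
finger_gap: 0.0003
```

>>> step_arm(targets=[{"delta_pos": [0, -0.1, 0], "twist": 0, "grip": -1}])

```text
t: 6.02
tool_pos: [0.7058, 0.0412, 0.0177]
eef_rot: [[-0.9, 0.436, -0.0], [0.436, 0.9, 0.0], [0.0, 0.0, -1.0]]
contact_force: [0.6, 1.1, 0.3]
finger_gap: 0.0004
```

>>> step_arm(targets=[{"delta_pos": [0, -0.1, 0], "twist": 0, "grip": -1}])

```text
t: 6.15
tool_pos: [0.7054, 0.0403, 0.0177]
eef_rot: [[-0.9, 0.436, 0.0], [0.436, 0.9, 0.0], [-0.0, 0.0, -1.0]]
contact_force: [0.8, 1.5, -0.8]
finger_gap: 0.0004
```

```bash
python3 - <<'E'
from station import r
import cv2,numpy as np
d=r.read_camera("scene");cv2.imwrite("pics/s1.png",cv2.resize(d["pixels"][210:370,220:410,::-1],None,fx=3.5,fy=3.5,interpolation=2))
o=r.get_obs();print({k:np.round(v,4).tolist() for k,v in o.items() if k not in("q","joint_vel","joint_torque")})
E
```

```text
{'t': 6.2, 'tool_pos': [0.7054, 0.0402, 0.0177], 'eef_rot': [[-0.8998, 0.4363, -0.0], [0.4363, 0.8998, -0.0], [-0.0, -0.0, -1.0]], 'contact_force': [0.8451, 0.286, -0.1701], 'ft_torque': [0.2406, -0.1652, -0.0397], 'finger_gap': 0.001}
```

View pics/s1.png

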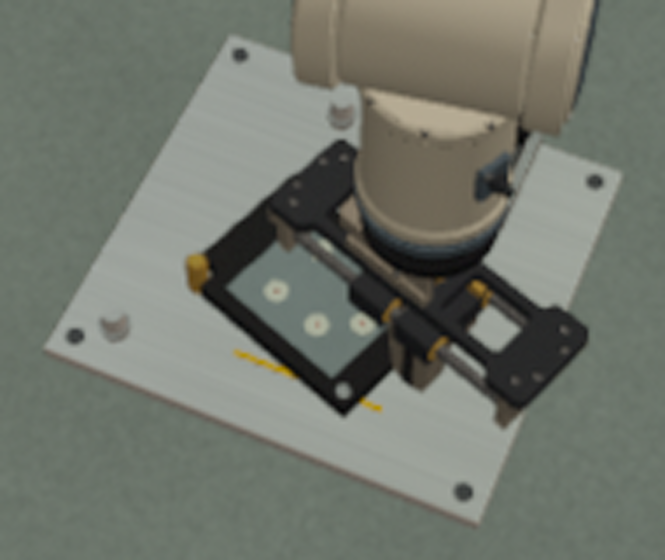

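The scene crop shows the notch next to the peg at (197,270). I'll check numerically whether the lid has started to turn.

```bash
cat >> h.py <<'E'
def lid(d,c0=5,rows=(100,330)):
    """-x edge of lid (bottom edge, z=.012) -> angle of lid y in world, and u of the edge"""
    g=cv2.cvtColor(d["pixels"],cv2.COLOR_RGB2HSV)[...,2].astype(int)
    P=[]
    for k in range(c0,400,2):
        s=g[rows[0]:rows[1],k]
        i=np.where((s[:-6]>110)&(s[6:]<70))[0]
        if len(i)==0: continue
        j=i[-1]; t=np.argmin(np.diff(s[j:j+7]))
        P.append((k,rows[0]+j+t+.5))
    P=np.array(P);W=ray(d,P,.012)[:,:2]*1000
    vx,vy,x0,y0=cv2.fitLine(W.astype(np.float32),cv2.DIST_HUBER,0,.01,.01).ravel()
    if vy<0:vx,vy=-vx,-vy
    res=np.abs((W-[x0,y0])@[-vy,vx]); ok=res<1
    return len(P),ok.sum(),P[ok][[0,-1]].tolist(),"lid y ang",np.degrees(np.arctan2(vy,vx)),"u",x0*vy-y0*vx
E
python3 - <<'E'
from station import r
import numpy as np
from h import lid
print(lid(dict(np.load("w2.npz"))))
d=r.read_camera("wrist");np.savez("w3.npz",**d);print(lid(d))
E
```

```text
(125, np.int64(109), [[5.0, 194.5], [243.0, 195.5]], 'lid y ang', np.float32(63.775715), 'u', np.float32(566.7378))
(146, np.int64(116), [[5.0, 196.5], [281.0, 197.5]], 'lid y ang', np.float32(64.19), 'u', np.float32(568.6705))
```

>>> step_arm(targets=[{"delta_pos": [0, -0.1, 0], "twist": 0, "grip": -1}, {"delta_pos": [0, -0.2, 0], "twist": 0, "grip": -1}])

```text
t: 6.5
tool_pos: [0.7048, 0.0397, 0.0177]
eef_rot: [[-0.9, 0.437, 0.001], [0.437, 0.9, 0.002], [0.0, 0.002, -1.0]]
contact_force: [1.5, 10.0, -1.9]
finger_gap: 0.0004
```

```bash
python3 - <<'E'
from station import r
import numpy as np
from h import lid
d=r.read_camera("wrist");np.savez("w4.npz",**d);print(lid(d))
E
```

```text
(147, np.int64(116), [[5.0, 197.5], [281.0, 196.5]], 'lid y ang', np.float32(64.3741), 'u', np.float32(569.51697))
```

Contact with the peg is felt at about 10 N. I'll back off 6 mm, move across to the lid_end point (lid x = -78) and go in again.

>>> step_arm(targets=[{"delta_pos": [0, 0.3, 0], "twist": 0, "grip": -1}, {"delta_pos": [0, 0.7, 0], "twist": 0, "grip": -1}, {"delta_pos": [1.2, 0.8, 0], "twist": 0, "grip": -1}, {"delta_pos": [2.5, 0.8, 0], "twist": 0, "grip": -1}, {"delta_pos": [3.6, 0.8, 0], "twist": 0, "grip": -1}, {"delta_pos": [3.6, 0.6, 0], "twist": 0, "grip": -1}, {"delta_pos": [3.6, 0.4, 0], "twist": 0, "grip": -1}, {"delta_pos": [3.6, 0.3, 0], "twist": 0, "grip": -1}, {"delta_pos": [3.6, 0.2, 0], "twist": 0, "grip": -1}, {"delta_pos": [3.6, 0.15, 0], "twist": 0, "grip": -1}, {"delta_pos": [3.6, 0.1, 0], "twist": 0, "grip": -1}])

```text
t: 7.92
tool_pos: [0.6728, 0.0553, 0.0177]
eef_rot: [[-0.9, 0.436, 0.0], [0.436, 0.9, 0.0], [-0.0, 0.0, -1.0]]
contact_force: [0.1, 1.7, -0.7]
finger_gap: 0.0004
```

```bash
python3 - <<'E'
from station import r
import numpy as np
from h import lid,ray
o=r.get_obs();print({k:np.round(v,4).tolist() for k,v in o.items() if k not in("q","joint_vel","joint_torque")})
d=r.read_camera("wrist");print(lid(d))
print("screw tip",ray(dict(np.load("w1.npz")),[214,192],.022))
p=np.array([.684,-.1087]);a=np.radians(64.4-90);u=np.array([np.cos(a),np.sin(a)]);v=np.array([-u[1],u[0]])
q=o["tool_pos"][:2]-p;print("tcp in lid",q@u*1000,q@v*1000)
f=np.radians(-6.2);s=ray(dict(np.load("w1.npz")),[214,192],.022)[0,:2]-p
print("screw in fixture rel peg",s@[np.cos(f),np.sin(f)]*1000,s@[-np.sin(f),np.cos(f)]*1000)
E
```

```text
{'t': 7.925, 'tool_pos': [0.6728, 0.0553, 0.0177], 'eef_rot': [[-0.8997, 0.4364, 0.0003], [0.4364, 0.8997, 0.0003], [-0.0001, 0.0004, -1.0]], 'contact_force': [0.0599, 1.6587, -0.7206], 'ft_torque': [0.3396, -0.08, 0.0535], 'finger_gap': 0.0004}
(147, np.int64(127), [[5.0, 274.5], [283.0, 273.5]], 'lid y ang', np.float32(64.46358), 'u', np.float32(569.8833))
screw tip [[ 6.07442709e-01 -2.78229774e-04  2.20000000e-02]]
tcp in lid -80.97064007420188 143.04409497346637
screw in fixture rel peg -87.81898604036876 99.5194692758848
```

>>> step_arm(targets=[{"delta_pos": [-0.3, 0, 0], "twist": 0, "grip": -1}, {"delta_pos": [-0.17, -0.07, 0], "twist": -0.5, "grip": -1}, {"delta_pos": [-0.05, -0.14, 0], "twist": -1, "grip": -1}, {"delta_pos": [0.08, -0.21, 0], "twist": -1.5, "grip": -1}, {"delta_pos": [0.2, -0.28, 0], "twist": -2, "grip": -1}, {"delta_pos": [0.32, -0.35, 0], "twist": -2.5, "grip": -1}, {"delta_pos": [0.45, -0.43, 0], "twist": -3, "grip": -1}])

```text
t: 8.85
tool_pos: [0.6666, 0.0532, 0.0177]
eef_rot: [[-0.922, 0.388, 0.0], [0.388, 0.922, -0.0], [-0.0, 0.0, -1.0]]
contact_force: [1.5, 0.6, 0.3]
finger_gap: 0.0004
```

```bash
cat > st.py <<'E'
from station import r
import numpy as np
from h import lid
o=r.get_obs();d=r.read_camera("wrist");np.savez("last.npz",**d)
L=lid(d);print(L)
p=np.array([.684,-.1087]);a=np.radians(L[4]-90);u=np.array([np.cos(a),np.sin(a)]);v=np.array([-u[1],u[0]])
q=o["tool_pos"][:2]-p;R=o["eef_rot"]
print("tcp in lid",q@u*1000,q@v*1000,"tool yaw",np.degrees(np.arctan2(R[1][1],R[0][1])),"F",np.round(o["contact_force"],2),"t",o["t"])
E
python3 st.py
```

```text
(147, np.int64(127), [[5.0, 274.5], [283.0, 271.5]], 'lid y ang', np.float32(67.74747), 'u', np.float32(582.5212))
tcp in lid -77.42008049323795 143.2669974879079 tool yaw 67.16948633874685 F [1.52 0.63 0.31] t 8.85
```

>>> step_arm(targets=[{"delta_pos": [0.13, -0.07, 0], "twist": -0.6, "grip": -1}, {"delta_pos": [0.25, -0.14, 0], "twist": -1.2, "grip": -1}, {"delta_pos": [0.38, -0.21, 0], "twist": -1.8, "grip": -1}, {"delta_pos": [0.5, -0.28, 0], "twist": -2.3, "grip": -1}, {"delta_pos": [0.62, -0.35, 0], "twist": -2.8, "grip": -1}, {"delta_pos": [0.75, -0.43, 0], "twist": -3.3, "grip": -1}, {"delta_pos": [0.87, -0.5, 0], "twist": -3.8, "grip": -1}, {"delta_pos": [0.99, -0.58, 0], "twist": -4.3, "grip": -1}])

```text
t: 9.9
tool_pos: [0.6552, 0.0517, 0.0177]
eef_rot: [[-0.948, 0.318, 0.0], [0.318, 0.948, -0.0], [-0.0, -0.0, -1.0]]
contact_force: [0.4, 1.6, -0.4]
finger_gap: 0.0007
```

>>> step_arm(targets=[{"delta_pos": [0.13, -0.07, 0], "twist": -0.5, "grip": -1}, {"delta_pos": [0.25, -0.14, 0], "twist": -1, "grip": -1}, {"delta_pos": [0.38, -0.21, 0], "twist": -1.5, "grip": -1}, {"delta_pos": [0.5, -0.28, 0], "twist": -2, "grip": -1}, {"delta_pos": [0.62, -0.35, 0], "twist": -2.5, "grip": -1}, {"delta_pos": [0.75, -0.43, 0], "twist": -3, "grip": -1}, {"delta_pos": [0.87, -0.5, 0], "twist": -3.5, "grip": -1}, {"delta_pos": [0.99, -0.58, 0], "twist": -4, "grip": -1}])

```text
t: 10.9
tool_pos: [0.644, 0.0494, 0.0177]
eef_rot: [[-0.968, 0.251, 0.0], [0.251, 0.968, -0.0], [-0.0, -0.0, -1.0]]
contact_force: [-0.6, 1.2, 0.7]
finger_gap: 0.0006
```

```bash
python3 st.py
```

```text
(147, np.int64(127), [[5.0, 275.5], [283.0, 275.5]], 'lid y ang', np.float32(75.52792), 'u', np.float32(598.7763))
tcp in lid -78.24955428596303 143.0580634376266 tool yaw 75.4677417574452 F [-0.58  1.17  0.74] t 10.9
```

>>> step_arm(targets=[{"delta_pos": [0.13, -0.07, 0], "twist": -0.5, "grip": -1}, {"delta_pos": [0.25, -0.14, 0], "twist": -1, "grip": -1}, {"delta_pos": [0.38, -0.21, 0], "twist": -1.5, "grip": -1}, {"delta_pos": [0.5, -0.28, 0], "twist": -2, "grip": -1}, {"delta_pos": [0.62, -0.35, 0], "twist": -2.5, "grip": -1}, {"delta_pos": [0.75, -0.43, 0], "twist": -3, "grip": -1}])

```text
t: 11.7
tool_pos: [0.6356, 0.0471, 0.0177]
eef_rot: [[-0.98, 0.2, -0.0], [0.2, 0.98, 0.0], [0.0, 0.0, -1.0]]
contact_force: [0.5, 0.9, 0.0]
finger_gap: 0.0002
```

>>> step_arm(targets=[{"delta_pos": [0.06, -0.03, 0], "twist": -0.25, "grip": -1}, {"delta_pos": [0.13, -0.07, 0], "twist": -0.5, "grip": -1}, {"delta_pos": [0.19, -0.1, 0], "twist": -0.75, "grip": -1}, {"delta_pos": [0.25, -0.14, 0], "twist": -1, "grip": -1}])

```text
t: 12.2
tool_pos: [0.633, 0.0462, 0.0177]
eef_rot: [[-0.983, 0.183, 0.0], [0.183, 0.983, 0.0], [-0.0, 0.0, -1.0]]
contact_force: [0.4, 1.1, 0.1]
finger_gap: 0.0004
```

>>> step_arm(targets=[{"delta_pos": [0.06, -0.03, 0], "twist": -0.25, "grip": -1}, {"delta_pos": [0.13, -0.07, 0], "twist": -0.5, "grip": -1}, {"delta_pos": [0.19, -0.1, 0], "twist": -0.75, "grip": -1}, {"delta_pos": [0.25, -0.14, 0], "twist": -1, "grip": -1}])

```text
t: 12.7
tool_pos: [0.6302, 0.0453, 0.0177]
eef_rot: [[-0.986, 0.166, -0.0], [0.166, 0.986, -0.0], [0.0, -0.0, -1.0]]
contact_force: [0.7, 1.4, 0.2]
finger_gap: 0.0001
```

```bash
python3 st.py
```

```text
(147, np.int64(115), [[5.0, 275.5], [283.0, 275.5]], 'lid y ang', np.float32(80.512535), 'u', np.float32(601.6354))
tcp in lid -78.43779132197251 143.02541707064637 tool yaw 80.45443275993404 F [0.7  1.36 0.2 ] t 12.7
```

>>> step_arm(targets=[{"delta_pos": [0.06, -0.03, 0], "twist": -0.25, "grip": -1}, {"delta_pos": [0.13, -0.07, 0], "twist": -0.5, "grip": -1}])

```text
t: 13.0
tool_pos: [0.6289, 0.0448, 0.0177]
eef_rot: [[-0.988, 0.157, 0.0], [0.157, 0.988, 0.0], [-0.0, 0.0, -1.0]]
contact_force: [0.6, 1.1, 0.0]
finger_gap: 0.0005
```

>>> step_arm(targets=[{"delta_pos": [0.06, -0.03, 0], "twist": -0.25, "grip": -1}, {"delta_pos": [0.13, -0.07, 0], "twist": -0.5, "grip": -1}])

```text
t: 13.25
tool_pos: [0.6275, 0.0443, 0.0177]
eef_rot: [[-0.989, 0.149, -0.0], [0.149, 0.989, -0.0], [0.0, -0.0, -1.0]]
contact_force: [1.1, 0.6, -0.2]
finger_gap: 0.0004
```

>>> step_arm(targets=[{"delta_pos": [0.06, -0.03, 0], "twist": -0.25, "grip": -1}])

```text
t: 13.38
tool_pos: [0.6271, 0.0443, 0.0178]
eef_rot: [[-0.99, 0.144, 0.001], [0.144, 0.99, 0.0], [-0.0, 0.0, -1.0]]
contact_force: [1.5, 3.1, 0.3]
finger_gap: 0.0005
```

>>> step_arm(targets=[{"delta_pos": [0.06, -0.03, 0], "twist": -0.25, "grip": -1}])

```text
t: 13.5
tool_pos: [0.6267, 0.0442, 0.0179]
eef_rot: [[-0.99, 0.14, 0.001], [0.14, 0.99, 0.0], [-0.001, 0.001, -1.0]]
contact_force: [2.6, 4.2, -0.4]
finger_gap: 0.0006
```

It is home at about 81.8°: the force has started to rise. From here I'll press along tool -y only.

>>> step_arm(targets=[{"delta_pos": [0, -0.04, 0], "twist": 0, "grip": -1}])

```text
t: 13.62
tool_pos: [0.6266, 0.044, 0.0179]
eef_rot: [[-0.99, 0.14, 0.001], [0.14, 0.99, 0.001], [-0.001, 0.001, -1.0]]
contact_force: [3.0, 6.0, 0.1]
finger_gap: 0.0005
```

>>> step_arm(targets=[{"delta_pos": [0, -0.03, 0], "twist": 0, "grip": -1}])

```text
t: 13.75
tool_pos: [0.6266, 0.0439, 0.0179]
eef_rot: [[-0.99, 0.141, 0.001], [0.141, 0.99, 0.001], [-0.001, 0.001, -1.0]]
contact_force: [2.2, 6.7, -0.8]
finger_gap: 0.0003
```

>>> step_arm(targets=[{"delta_pos": [0, -0.04, 0], "twist": 0, "grip": -1}, {"delta_pos": [0, -0.04, 0], "twist": 0, "grip": -1}])

```text
t: 14.0
tool_pos: [0.6265, 0.0439, 0.0179]
eef_rot: [[-0.99, 0.141, 0.001], [0.141, 0.99, 0.001], [-0.001, 0.001, -1.0]]
contact_force: [1.9, 7.9, -0.4]
finger_gap: 0.0003
```

>>> step_arm(targets=[{"delta_pos": [0, -0.03, 0], "twist": 0, "grip": -1}])

```text
t: 14.12
tool_pos: [0.6265, 0.0438, 0.0179]
eef_rot: [[-0.99, 0.141, 0.001], [0.141, 0.99, 0.002], [-0.001, 0.002, -1.0]]
contact_force: [1.9, 10.0, -0.9]
finger_gap: 0.0002
```

>>> step_arm(targets=[{"delta_pos": [0, -0.05, 0], "twist": 0, "grip": -1}])

```text
t: 14.25
tool_pos: [0.6265, 0.0437, 0.0179]
eef_rot: [[-0.99, 0.141, 0.001], [0.141, 0.99, 0.002], [-0.001, 0.002, -1.0]]
contact_force: [1.6, 12.1, -0.2]
finger_gap: 0.0004
```

>>> step_arm(targets=[{"delta_pos": [0, -0.01, 0], "twist": 0, "grip": -1}])

```text
t: 14.38
tool_pos: [0.6264, 0.0437, 0.0179]
eef_rot: [[-0.99, 0.141, 0.001], [0.141, 0.99, 0.002], [-0.001, 0.002, -1.0]]
contact_force: [2.6, 11.1, -1.6]
finger_gap: 0.0006
```

>>> step_arm(targets=[{"delta_pos": [0, -0.02, 0], "twist": 0, "grip": -1}, {"delta_pos": [0, -0.02, 0], "twist": 0, "grip": -1}])

```text
t: 14.62
tool_pos: [0.6265, 0.0437, 0.0179]
eef_rot: [[-0.99, 0.141, 0.001], [0.141, 0.99, 0.002], [-0.001, 0.003, -1.0]]
contact_force: [2.1, 12.0, -1.4]
finger_gap: 0.0007
```

>>> step_arm(targets=[{"delta_pos": [0, 0, 0], "twist": 0, "grip": -1}, {"delta_pos": [0, 0, 0], "twist": 0, "grip": -1}])

```text
t: 14.88
tool_pos: [0.6265, 0.0437, 0.0179]
eef_rot: [[-0.99, 0.141, 0.001], [0.141, 0.99, 0.002], [-0.001, 0.003, -1.0]]
contact_force: [1.8, 12.0, -1.0]
finger_gap: 0.0008
```

>>> step_arm(targets=[{"delta_pos": [0, 0, 0], "twist": 0, "grip": -1}, {"delta_pos": [0, 0, 0], "twist": 0, "grip": -1}])

```text
t: 15.12
tool_pos: [0.6265, 0.0437, 0.0179]
eef_rot: [[-0.99, 0.141, 0.001], [0.141, 0.99, 0.002], [-0.001, 0.003, -1.0]]
contact_force: [1.9, 12.4, -2.0]
finger_gap: 0.0006
```

```bash
python3 st.py
```

```text
(148, np.int64(117), [[5.0, 275.5], [285.0, 276.5]], 'lid y ang', np.float32(81.62563), 'u', np.float32(601.49945))
tcp in lid -79.10292013202131 142.35050695852345 tool yaw 81.89239271873016 F [ 1.9  12.35 -2.03] t 15.125
```

>>> step_arm(targets=[{"delta_pos": [0, -0.015, 0], "twist": 0, "grip": -1}, {"delta_pos": [0, -0.015, 0], "twist": 0, "grip": -1}, {"delta_pos": [0, -0.015, 0], "twist": 0, "grip": -1}, {"delta_pos": [0, -0.015, 0], "twist": 0, "grip": -1}, {"delta_pos": [0, -0.015, 0], "twist": 0, "grip": -1}, {"delta_pos": [0, -0.015, 0], "twist": 0, "grip": -1}])

```text
t: 15.92
tool_pos: [0.6264, 0.0436, 0.0179]
eef_rot: [[-0.99, 0.141, 0.001], [0.141, 0.99, 0.003], [-0.001, 0.003, -1.0]]
contact_force: [2.0, 13.0, -0.5]
finger_gap: 0.0003
```

```bash
python3 - <<'E'
from station import r
import cv2
d=r.read_camera("wrist");cv2.imwrite("pics/w5.png",d["pixels"][:,:,::-1])
print(r.get_obs()["contact_force"])
E
```

```text
[ 1.82151839 12.49049181 -1.12669732]
```

View pics/w5.png

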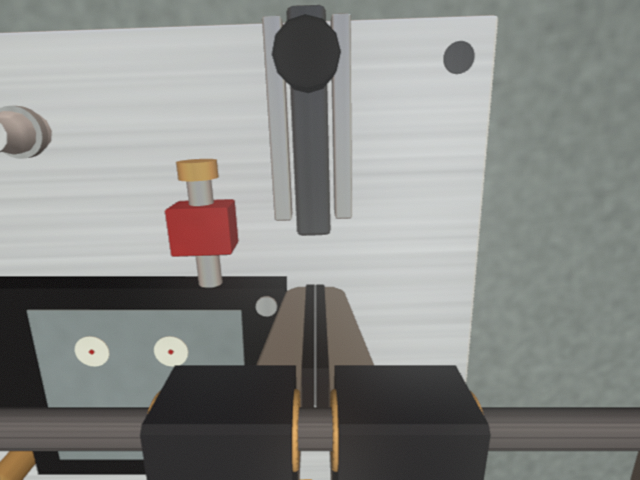

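Held at about 12.5 to 13 N for over half a second. The screw tip at (209,284) bears on the lid's edge, and the bolt's path is clear. Next: back off, lift, and go behind the knob.

>>> step_arm(targets=[{"delta_pos": [0, 0.1, 0], "twist": 0, "grip": -1}, {"delta_pos": [0, 0.3, 0], "twist": 0, "grip": -1}, {"delta_pos": [0, 0.6, 0], "twist": 0, "grip": -1}, {"delta_pos": [0, 0.8, 0], "twist": 0, "grip": -1}, {"delta_pos": [0, 0.8, -3], "twist": 0, "grip": -1}, {"delta_pos": [0, 0.8, -7], "twist": 0, "grip": -1}, {"delta_pos": [0.5, 0.6, -9], "twist": 0, "grip": -1}, {"delta_pos": [5, 0.2, -9], "twist": -1, "grip": -1}, {"delta_pos": [9, 0, -9], "twist": -1.9, "grip": -1}, {"delta_pos": [12, -0.2, -9], "twist": -1.9, "grip": -1}, {"delta_pos": [13.3, -0.2, -9], "twist": -1.9, "grip": -1}, {"delta_pos": [13.3, -0.2, -9], "twist": -1.9, "grip": -1}])

```text
t: 17.48
tool_pos: [0.4938, 0.0583, 0.1077]
eef_rot: [[-0.994, 0.107, 0.0], [0.107, 0.994, -0.0], [-0.0, -0.0, -1.0]]
contact_force: [-0.1, -0.9, -0.2]
finger_gap: 0.0009
```

```bash
python3 - <<'E'
from station import r
import numpy as np,cv2
from h import ray
o=r.get_obs();print(np.round(o["tool_pos"],4),np.round(o["contact_force"],1))
d=r.read_camera("top");np.savez("t2.npz",**d)
d=r.read_camera("scene");cv2.imwrite("pics/s2.png",cv2.resize(d["pixels"][200:370,210:420,::-1],None,fx=3.5,fy=3.5,interpolation=2))
E
```

```text
[0.4938 0.0583 0.1077] [-0.1 -0.9 -0.2]
```

View pics/s2.png

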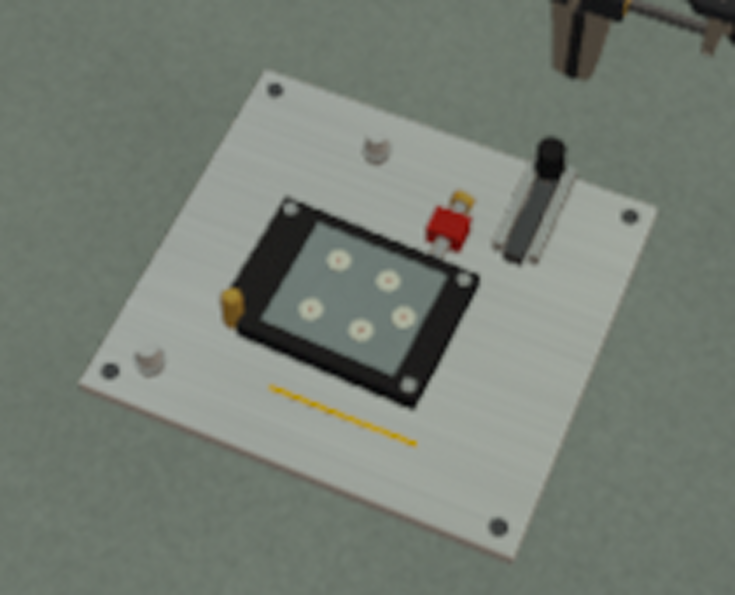

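The lid is home against the screw and peg. The bolt bar is drawn back and clear, with its knob at crop (550,158). I'll go down and push.

>>> step_arm(targets=[{"delta_pos": [0, 0.25, 3], "twist": 0, "grip": -1}, {"delta_pos": [0, 0.25, 5.5], "twist": 0, "grip": -1}, {"delta_pos": [0, 0.25, 6.7], "twist": 0, "grip": -1}, {"delta_pos": [0, 0.25, 6.7], "twist": 0, "grip": -1}, {"delta_pos": [-0.5, 0.25, 6.7], "twist": 0, "grip": -1}, {"delta_pos": [-0.8, 0.25, 6.7], "twist": 0, "grip": -1}, {"delta_pos": [-1.1, 0.25, 6.7], "twist": 0, "grip": -1}, {"delta_pos": [-1.4, 0.25, 6.7], "twist": 0, "grip": -1}, {"delta_pos": [-1.7, 0.25, 6.7], "twist": 0, "grip": -1}, {"delta_pos": [-2, 0.25, 6.7], "twist": 0, "grip": -1}])

```text
t: 18.82
tool_pos: [0.514, 0.0586, 0.0407]
eef_rot: [[-0.994, 0.107, -0.001], [0.107, 0.994, -0.0], [0.001, -0.0, -1.0]]
contact_force: [-1.6, -0.2, 0.6]
finger_gap: 0.0004
```

>>> step_arm(targets=[{"delta_pos": [-0.3, 0, 0], "twist": 0, "grip": -1}, {"delta_pos": [-0.6, 0, 0], "twist": 0, "grip": -1}, {"delta_pos": [-0.9, 0, 0], "twist": 0, "grip": -1}, {"delta_pos": [-1.2, 0, 0], "twist": 0, "grip": -1}])

```text
t: 19.32
tool_pos: [0.5262, 0.0573, 0.0407]
eef_rot: [[-0.994, 0.107, -0.0], [0.107, 0.994, -0.0], [0.0, -0.0, -1.0]]
contact_force: [-0.7, -1.2, 1.8]
finger_gap: 0.0002
```

>>> step_arm(targets=[{"delta_pos": [-0.3, 0, 0], "twist": 0, "grip": -1}, {"delta_pos": [-0.6, 0, 0], "twist": 0, "grip": -1}, {"delta_pos": [-0.9, 0, 0], "twist": 0, "grip": -1}, {"delta_pos": [-1.2, 0, 0], "twist": 0, "grip": -1}, {"delta_pos": [-1.5, 0, 0], "twist": 0, "grip": -1}, {"delta_pos": [-1.8, 0, 0], "twist": 0, "grip": -1}, {"delta_pos": [-2.1, 0, 0], "twist": 0, "grip": -1}])

```text
t: 20.2
tool_pos: [0.5471, 0.055, 0.0407]
eef_rot: [[-0.994, 0.107, -0.0], [0.107, 0.994, -0.0], [0.0, -0.0, -1.0]]
contact_force: [-2.9, -1.5, 1.3]
finger_gap: 0.0006
```

>>> step_arm(targets=[{"delta_pos": [-0.1, 0, 0], "twist": 0, "grip": -1}, {"delta_pos": [-0.2, 0, 0], "twist": 0, "grip": -1}, {"delta_pos": [-0.3, 0, 0], "twist": 0, "grip": -1}, {"delta_pos": [-0.4, 0, 0], "twist": 0, "grip": -1}])

```text
t: 20.7
tool_pos: [0.5509, 0.0547, 0.0407]
eef_rot: [[-0.994, 0.107, -0.0], [0.107, 0.994, -0.0], [0.0, -0.0, -1.0]]
contact_force: [-1.5, -0.9, 0.3]
finger_gap: 0.0002
```

>>> step_arm(targets=[{"delta_pos": [-0.1, 0, 0], "twist": 0, "grip": -1}, {"delta_pos": [-0.2, 0, 0], "twist": 0, "grip": -1}])

```text
t: 20.95
tool_pos: [0.5529, 0.0544, 0.0407]
eef_rot: [[-0.994, 0.107, -0.0], [0.107, 0.994, -0.0], [0.0, -0.0, -1.0]]
contact_force: [-2.2, -0.7, -0.3]
finger_gap: 0.0005
```

>>> step_arm(targets=[{"delta_pos": [-0.1, 0, 0], "twist": 0, "grip": -1}, {"delta_pos": [-0.2, 0, 0], "twist": 0, "grip": -1}])

```text
t: 21.2
tool_pos: [0.5549, 0.0542, 0.0407]
eef_rot: [[-0.994, 0.107, 0.0], [0.107, 0.994, -0.0], [-0.0, -0.0, -1.0]]
contact_force: [-2.3, -1.1, -0.8]
finger_gap: 0.0003
```

>>> step_arm(targets=[{"delta_pos": [-0.1, 0, 0], "twist": 0, "grip": -1}, {"delta_pos": [-0.2, 0, 0], "twist": 0, "grip": -1}])

```text
t: 21.45
tool_pos: [0.5554, 0.0541, 0.0406]
eef_rot: [[-0.994, 0.108, -0.003], [0.108, 0.994, 0.0], [0.003, -0.0, -1.0]]
contact_force: [-8.6, 1.0, 6.5]
finger_gap: 0.0005
```

>>> step_arm(targets=[{"delta_pos": [-0.1, 0, 0], "twist": 0, "grip": -1}, {"delta_pos": [-0.2, 0, 0], "twist": 0, "grip": -1}])

```text
t: 21.7
tool_pos: [0.5555, 0.054, 0.0405]
eef_rot: [[-0.994, 0.108, -0.007], [0.108, 0.994, 0.0], [0.006, -0.001, -1.0]]
contact_force: [-14.0, 1.8, 11.1]
finger_gap: 0.0006
```

The end stop is reached. I'll back off, lift and look.

>>> step_arm(targets=[{"delta_pos": [0.4, 0, 0], "twist": 0, "grip": -1}, {"delta_pos": [1.2, 0, 0], "twist": 0, "grip": -1}, {"delta_pos": [2.2, 0, 0], "twist": 0, "grip": -1}, {"delta_pos": [2.2, 0, -4], "twist": 0, "grip": -1}, {"delta_pos": [2.2, 0, -9], "twist": 0, "grip": -1}, {"delta_pos": [4, 0, -14], "twist": 0, "grip": -1}, {"delta_pos": [7, 0, -18], "twist": 0, "grip": -1}, {"delta_pos": [10, 0, -20], "twist": 0, "grip": -1}, {"delta_pos": [10, 0, -20], "twist": 0, "grip": -1}])

```text
t: 22.82
tool_pos: [0.4587, 0.0648, 0.2422]
eef_rot: [[-0.994, 0.107, 0.003], [0.107, 0.994, 0.0], [-0.003, 0.001, -1.0]]
contact_force: [0.5, -0.2, 1.2]
finger_gap: 0.0001
```

```bash
python3 - <<'E'
from station import r
import numpy as np,cv2
from h import ray
d=r.read_camera("scene");cv2.imwrite("pics/s3.png",cv2.resize(d["pixels"][200:370,210:420,::-1],None,fx=3.5,fy=3.5,interpolation=2))
print(r.get_obs()["tool_pos"],r.get_obs()["t"])
E
```

```text
[0.45943271 0.06468005 0.24130929] 22.875
```

View pics/s3.png

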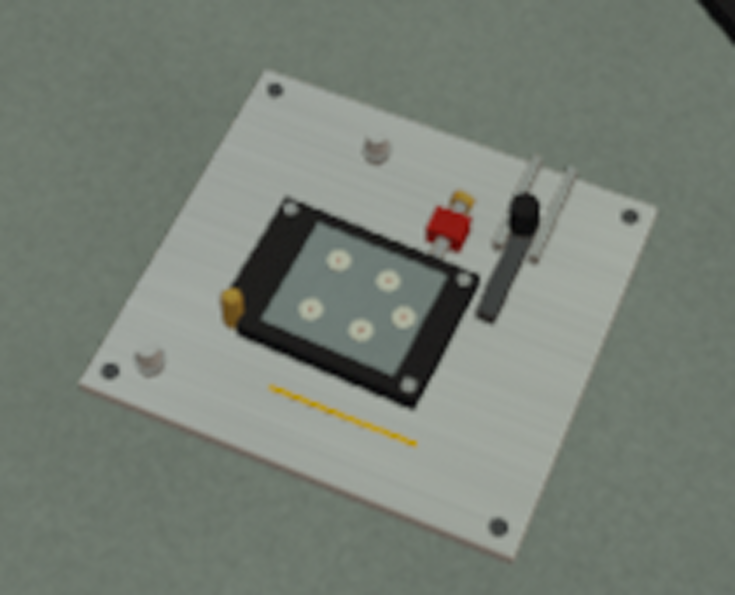

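The bolt is fully shot across the lid's end, with its bar tip at (487,318). The lid has not moved since it was pressed home, and the plugs are where they were.

```bash
python3 -c "
from station import r
print(r.hand_in())"
```

```text
the job is handed in; nothing more can be done
None
```

The job is done and handed in at about 23 s of the 67 s allowed; no verdict was reported.

- **Sliding the lid:** I slid it along its own -y at about 8 mm/s until I felt the peg. The highest force I read there was about 10 N.
- **Turning and pressing:** I moved to the lid_end point and turned the lid about the peg by about 17°. It met the stop screw about 2° short of parallel, which fits a screw set roughly 3 mm out. I held it at about 12 to 13 N for more than half a second; no reading went above about 13.5 N.
- **Bolt:** I pushed the knob from its -x side until the force rose to about 14 N at the end stop. By the arm's travel that is about 49.5 mm, against the 50 mm full stroke.
- **Last check:** The final scene picture shows the lid still against the peg and screw, the bolt across its end, both plugs in place and the robot clear. I did not re-check the sockets, screwdriver, oil bottle and tray in that cropped picture, but the arm did not go low near them.

Forces were read only at the end of each move call, so a brief higher peak between readings can't be ruled out.

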